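# Load the specimen cup and snap its cover home

## Robot

A 6-joint arm with a two-finger parallel gripper is mounted at the origin on the work surface. World frame = base frame: x ahead of the robot, y to its left, z up, the work surface at z = 0. Lengths are in m, angles in degrees, forces in N, time in s.
With the tool pointing down it reaches from about 0.35 to 0.875 m from the base axis. Payload 4.2 kg.
Tool frame: the origin (TCP) lies where the fingers leave the gripper's body, on its centre line; the fingertips stand 70 mm ahead of it and the grasp point (between the pads) lies 51 mm ahead of it; z points along the fingers, y is the direction in which the jaws open and shut (so a half turn about z gives the same grasp; the last joint's range is limited). The gripper opens to 87 mm and grips with 3 to 60 N. Pads are 19 mm wide; open, the fingers measure 117 mm over their backs; the gripper's body (75 mm by 190 mm) begins 51 mm behind the grasp point.
Start: joints at [85.806, 22.042, 0.453, 0, -68.411, -14.817], TCP at [0.204, 0.591, 0.292] pointing down, gripper open.
Joint ranges: [-179.83, 179.83], [-69.29, 118.12], [-61.27, 80.66], [-181.25, 117.63], [-171.15, -9.14], [-177.46, 177.46]. Speed limits (degrees/s): [159.86, 159.86, 180, 180, 180, 180].

## Interface

Orientations are given as a 3x3 rotation matrix whose columns are the frame's x, y, z axes.
In Python, from station import sense, capture, camera_model, finish_job gives the robot as it stands.
- The arm moves only by the shell command python3 -m inch 'ROWS'. ROWS is JSON, a list of rows, each an object with "hand": the closure, from 0 (fully open) to 1 (shut); "slide": the shift along the world's x, y, z in cm, a list of three; "yaw": the turn about the world's z in rad. A call has 1 to 10 rows; each row is the pose to reach, as a shift and turn from the pose commanded when the call began; what a row does not reach only later rows make up. A row lasts 1/8 s, in which the tool goes at most 62.5 mm and 10.7 degrees, less where a joint would pass 70% of its speed; a pose out of reach is approached as far as the arm can. A call with a gripper value outside its range is refused whole. The fingers move at their own pace and stop on an object; the grip force is fixed at half the most. Time passes only in rows, so rows that repeat a pose let the fingers close. It gives the time, the measured TCP pose, the force and the opening at its end, in the units of the state.
- sense(): the state, without advancing time (a new reading comes with each control period).
- capture(name): name is "side" or "top" or "wrist"; returns the picture (420x560x3 uint8, blue, green, red); there is no depth.
- camera_model(name): a dict with "mtx" (3x3 intrinsics, pixels), "k1" (the pictures are not rectified: a ray, as slopes to the right and down, at radius r is drawn at 1 + k1 r^2 times it, then the intrinsics apply), "xyz" and "orientation" of the camera in the world; the wrist camera has in their place "tool_from_camera" (4x4, takes a point from camera to tool coordinates, whose origin is the TCP and whose axes are the flange's). Camera axes: x right, y up, looking along -z (the intrinsics and any distortion apply to the point x, -y, -z); pixel columns grow to the right and rows downward; lengths in m; the calibration is good to about 2 mm. A picture is of the moment at which its call begins: read the wrist's pose just before it. camera_model takes no time and is no camera call.
- finish_job(): hands the job in, once; it reports no verdict.
The state is a dict: "time_s": time; "joints": joint angles; "joint_velocities": joint speeds; "effort": joint torques, N m; "tcp_pos": TCP position; "ee_rot": TCP orientation; "wrist_force": force on the tool from outside, world axes, zero at the start; "moment": the same for the moment, N m; "gripper_width": opening from 0.0 (shut) to 1.0 (fully open).
Only numpy, scipy, OpenCV 4.12 (cv2) and the standard library are available. Lean on these libraries where they do the work, as an engineer would, in place of code of your own. Each camera call takes 0.05 s, during which the arm holds its last target. There are 200 camera calls.

## Task

Load the microscope's specimen stage: nest the loose white cup upright in the aluminium cup of the stage and let go of it, then set the blue cover on the white cup and press it straight down until both black clips snap over its rim and it sits fully home. Keep pressing past the snap and finish while still holding the cover down with a steady push of at least 6 N but under 30 N. Leave the eyepiece, the objective lens and the amber jar alone.

Things in the scene. Friction and masses are not known exactly. Their poses are not given: they have to be found in the camera images.
- stage: Fixed grey enamelled plate, 140 x 170 mm (x, y), top 20 mm above the bench, yaw up to 0.4 rad either way. Origin: centre of its underside, at bench height. At its centre stands a fixed aluminium cup (the carrier); beside that, along its own +y and -y, stand two clip posts. Its own +x and -x sides are free: fingers that hold the cup or the cover here belong on those two sides.
- carrier_floor (a point): Centre of the carrier's inner floor, 44 mm above the bench; axes as the stage. The carrier is a tapered open cup, axis vertical, wall 3 mm: outside 53 mm across at its foot (20 mm above the bench), 67 mm at its rim (76 mm up); inside 61 mm at the mouth, 53 mm at its floor.
- cup: Loose white plastic tapered cup, upright on the bench, open at the top: 56 mm high, outside 48 mm across at the foot and 62 mm at the rim, wall 3 mm, about 50 g. Origin: centre of its underside; z up along its axis. Fully nested its underside is on the carrier's floor (about 2.5 mm play all round) and its top 24 mm show above the carrier's rim.
- cup_rim (a point): Centre of the white cup's mouth, level with its rim, 56 mm above its origin; nested, 100 mm above the bench.
- cover: Loose round cover, 80 g, upright on the bench. Above its origin (centre of underside; z up): 0-14 mm grey centring boss, 38 mm across at the bottom to 51 mm at the top, enters the cup's mouth with 2 mm play; 14-21 mm blue disc, 72 mm across, lower edge bevelled 4.5 mm, rests on the cup's rim; 21-47 mm black round knob, 28 mm across. Home: its origin is 42 mm above the cup's, 86 mm above the bench.
- knob_top (a point): Centre of the top of the cover's knob, 47 mm above the cover's origin; 133 mm above the bench when home. Set down without force, the cover stops on the clip noses about 12 mm too high. Pushing it on takes about 10 N, most at some 9 mm above home; about 6 mm above home the force suddenly falls away as the clips snap in over the disc (and draw it down a little), then rises again at the cup's rim.
- clip_left (a joint): Black clip nose on the stage's +y post: a bar 8 mm thick, 28 mm long along the stage's x, 112 mm above the bench. 0: sprung fully in, its tip 33 mm from the carrier's axis, 3 mm over the edge of the home cover, not touching it. Grows as it is pushed outward, to 0.006 m; 1.6 N/mm over 3 N preload. Post: 26 mm (x) by 14 mm (y), inner face 43 mm from the axis, top 118 mm above the bench.
- clip_right (a joint): The same clip nose and post on the stage's -y side; grows towards the stage's -y.
- eyepiece: Bystander: black and silver microscope eyepiece standing on the bench, 42 mm across, 60 mm high. Origin: centre of its underside.
- objective: Bystander: silver and grey objective lens standing on the bench, 49 mm across, 40 mm high. Origin: centre of its underside.
- reagent_jar: Bystander: amber glass jar with white cap, 44 mm across, 65 mm high. Origin: centre of its underside.
Not all that is in view belongs to the job. Of the things that look like the stage, the middle-sized one is meant.

How it is judged (in metres and radians):
On the way, in this order (a step that is already met when the one before it is completed fails the run):
1. the white cup stands nested on the carrier's floor and is let go (horizontal distance between cup and carrier_floor below 0.005 m and z of cup in the frame of carrier_floor below 0.003 m and angle between cup's own z axis and vertical below 0.09 rad and contact force between the fingers and cup below 0.1 N), for 0.2 s.
2. the cover is snapped home over the nested cup, both clips sprung back (horizontal distance between each of cup, cover and carrier_floor below 0.005 m and z of cup in the frame of carrier_floor below 0.003 m and angle between each of cup, cover's own z axis and vertical below 0.09 rad and z of cover in the frame of cup below 0.0445 m and z of cover in the frame of carrier_floor below 0.0455 m and value of joint each of clip_left, clip_right below 0.0015 m), for 0.2 s.
At the end, for the whole second after the job is handed in: Cup on the carrier floor (under 3 mm up, 5 mm off axis, tilt 0.09 rad); cover home on it (origin under 44.5 mm above the cup's, 5 mm off axis, tilt 0.09 rad), both clips below 1.5 mm; the robot still presses: 4.5 to 40 N between cover and cup (all of step 2 and contact force between cover and cup between 4.5 and 40 N and contact force between any of the fingers, the arm and cover above 3 N); the arm keeps its last pose, push and grip.
It fails at once if the eyepiece is moved (distance of eyepiece from where it was at the start of the episode above 0.02 m).
It fails at once if the objective is moved (distance of objective from where it was at the start of the episode above 0.02 m).
It fails at once if the reagent jar is moved (distance of reagent_jar from where it was at the start of the episode above 0.02 m).
It also fails if it takes over 64 s, if anything falls off the work surface, if the arm or the gripper's body presses on something with over 40 N, if the wrist force passes 120 N, or if a joint passes its speed limit or range.

## Working session

There is one attempt and no reset: what is moved stays moved. The work goes in short steps, Python scripts to look and compute and a shell command to move; the robot and the scene stay as the last step left them, time stands still between calls to the robot, and variables do not carry over. Pictures are saved under pics/ and viewed, about 8 in all and at most 12, crops included, and the job is handed in when it is done.

```bash
mkdir -p pics; ls
cat > h.py <<'E'
import numpy as np, cv2
from station import sense, capture, camera_model
def pose(name, s=None):
    m=camera_model(name)
    if 'xyz' in m: return m,np.array(m['orientation']),np.array(m['xyz'])
    s=s or sense(); T=np.array(m['tool_from_camera']); R=np.array(s['ee_rot'])
    return m,R@T[:3,:3],R@T[:3,3]+np.array(s['tcp_pos'])
def ray(name,uv,z,s=None):
    "pixels -> world points at height z"
    m,R,t=pose(name,s); K=np.array(m['mtx']); out=[]
    for (u,v),zz in zip(np.atleast_2d(uv),np.broadcast_to(z,len(np.atleast_2d(uv)))):
        p=cv2.undistortPoints(np.array([[[u,v]]],float),K,np.array([m['k1'],0,0,0.]))[0,0]
        d=R@np.array([p[0],-p[1],-1]); out.append(t+d*(zz-t[2])/d[2])
    return np.array(out)
def proj(name,P,s=None):
    m,R,t=pose(name,s); c=(np.atleast_2d(P)-t)@R; c=c*[1,-1,-1]
    return cv2.projectPoints(c,np.zeros(3),np.zeros(3),np.array(m['mtx']),np.array([m['k1'],0,0,0.]))[0][:,0]
E
python3 - <<'E'
from h import *
s=sense(); print(s['time_s'],s['tcp_pos'],s['ee_rot'],s['gripper_width'])
a=capture('top');b=capture('side')
cv2.imwrite('pics/top.png',a);cv2.imwrite('pics/side.png',b)
for n in('top','side'):print(camera_model(n))
E
```

```text
pics
0.0 [0.20342793 0.59049525 0.29117538] [[ 9.45385890e-01 -3.25952656e-01 -6.20247634e-04]
 [-3.25953236e-01 -9.45383680e-01 -2.04590561e-03]
 [ 8.04963773e-05  2.13634202e-03 -9.99997715e-01]] 0.999212315470357
{'mtx': array([[452.12611329,   0.        , 275.71937129],
       [  0.        , 452.12611329, 217.28439236],
       [  0.        ,   0.        ,   1.        ]]), 'k1': 0.0006335833947294121, 'xyz': array([0.28158409, 0.01843653, 1.21110824]), 'orientation': array([[ 0.00170594,  0.9832274 , -0.18237589],
       [-0.99960999,  0.00676021,  0.02709544],
       [ 0.02787388,  0.18225854,  0.98285547]])}
{'mtx': array([[506.37077523,   0.        , 278.55412913],
       [  0.        , 506.37077523, 211.89688265],
       [  0.        ,   0.        ,   1.        ]]), 'k1': -0.18959953718406433, 'xyz': array([ 0.2922476 , -0.86451299,  0.80070987]), 'orientation': array([[ 0.96915892,  0.14786668, -0.1971457 ],
       [-0.24629676,  0.60812757, -0.75466467],
       [ 0.00829997,  0.77994634,  0.62579135]])}
```

View pics/top.png

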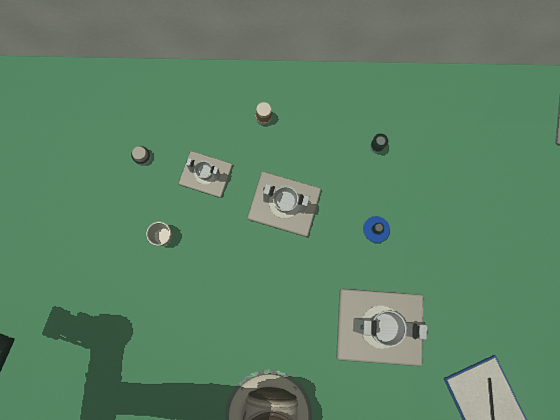

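View pics/side.png

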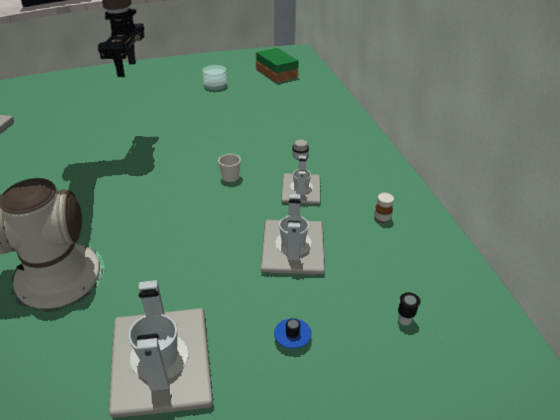

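Three stage-like things in the top view: small (205,173), middle (285,204) and large (382,327). The middle one should measure 140x170 mm. The cup is at (159,234), the cover at (377,229), the objective at (140,155), the jar at (264,113) and the eyepiece at (380,143). I'll check sizes and enlarge.

Run:
```python
from h import *
a=cv2.imread('pics/top.png')
c=lambda x,y,w,h,k:cv2.resize(a[y:y+h,x:x+w],None,fx=k,fy=k,interpolation=cv2.INTER_CUBIC)
p=np.zeros((590,800,3),np.uint8)
p[:400,:500]=c(240,164,100,80,5)
p[:300,500:]=c(130,204,60,60,5); p[300:580,500:780]=c(349,201,56,56,5)
cv2.imwrite('pics/crop.png',p)
for q in ([(262,173),(320,186),(306,235),(248,221)],[(190,152),(232,165),(222,196),(180,184)],[(340,289),(424,295),(424,365),(338,360)]):
    P=ray('top',q,.02)[:,:2]; print(P.mean(0),[round(float(np.linalg.norm(P[i]-P[i-1])),3) for i in range(4)])
print(ray('top',[(159,234),(377,229)],[.056,.021]), ray('side',[(230,160),(293,334)],[.056,.018]))
```

```text
[ 0.54059524 -0.03679995] [0.138, 0.162, 0.141, 0.159]
[0.62051854 0.17524956] [0.094, 0.121, 0.091, 0.118]
[ 0.21705703 -0.28823679] [0.179, 0.221, 0.176, 0.22]
[[ 0.45029348  0.28577786  0.056     ]
 [ 0.47232609 -0.2861877   0.021     ]] [[ 0.45455646  0.28172359  0.056     ]
 [ 0.47362551 -0.28959791  0.018     ]]
```

View pics/crop.png

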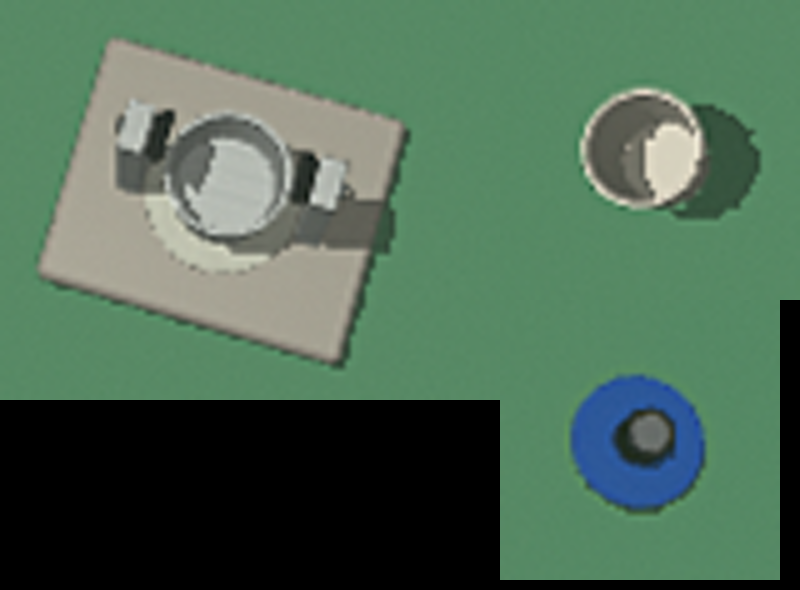

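The middle one measures about 140x160 mm, which fits the description; the other two are 92x120 and 178x220. The crop shows its carrier rim at about pixel (286,199), the cup rim at (158.6,233.6) and the cover disc at (376.6,229.6).

```bash
python3 - <<'E'
from h import *
q=np.array([(108,38),(407,124),(343,366),(38,275)])/5+[240,164]
P=ray('top',q,.02)[:,:2]; print(P.mean(0))
for a,b in((0,3),(1,2)): d=P[a]-P[b]; print('yaw x',np.arctan2(d[1],d[0]))
for a,b in((0,1),(3,2)): d=P[a]-P[b]; print('yaw y',np.arctan2(-d[0],d[1]))
print(ray('top',[(286,199.2),(158.6,233.6),(376.6,229.6),(379.4,227.4)],[.076,.056,.019,.047]))
E
python3 -m inch '[{"hand":0,"slide":[24.9,-30.7,-4],"yaw":-1.52},{"hand":0,"slide":[24.9,-30.7,-4],"yaw":-1.52},{"hand":0,"slide":[24.9,-30.7,-4],"yaw":-1.52},{"hand":0,"slide":[24.9,-30.7,-4],"yaw":-1.52},{"hand":0,"slide":[24.9,-30.7,-4],"yaw":-1.52},{"hand":0,"slide":[24.9,-30.7,-4],"yaw":-1.52},{"hand":0,"slide":[24.9,-30.7,-4],"yaw":-1.52},{"hand":0,"slide":[24.9,-30.7,-4],"yaw":-1.52},{"hand":0,"slide":[24.9,-30.7,-4],"yaw":-1.52},{"hand":0,"slide":[24.9,-30.7,-4],"yaw":-1.52}]'
python3 - <<'E'
from h import *
s=sense(); a=capture('wrist'); cv2.imwrite('pics/w1.png',a); print(s)
import json; json.dump({k:np.array(s[k]).tolist() for k in('tcp_pos','ee_rot')},open('w1.json','w'))
print(proj('wrist',[[.4515,.284,.056]],s)); print(camera_model('wrist'))
E
```

```text
[ 0.53951468 -0.0388788 ]
yaw x -0.26990968934698106
yaw x -0.26738858942588495
yaw y -0.28020580885804425
yaw y -0.28750080465286804
[[ 0.53975761 -0.0392596   0.076     ]
 [ 0.45132298  0.28684628  0.056     ]
 [ 0.47100835 -0.28555375  0.019     ]
 [ 0.4724514  -0.28604417  0.047     ]]
time_s: 1.35
tcp_pos: [0.4524, 0.2841, 0.2521]
ee_rot: [[-0.275, -0.962, -0.0], [-0.962, 0.275, -0.0], [0.0, 0.0, -1.0]]
wrist_force: [-0.5, 0.5, -0.4]
gripper_width: 0.999
{'time_s': 1.35, 'joints': array([ 4.95339803e+01,  1.51879963e+01, -1.57551847e+01, -2.99223540e-03,
       -5.90742520e+01, -6.54689415e+01]), 'joint_velocities': array([ 0.36440592, -0.14328228,  0.05927769,  0.02798736, -0.07042595,
       -0.25584524]), 'effort': array([-1.97939971e-01, -3.13562822e+01,  1.71967560e+01,  3.87613043e+00,
       -5.93270268e-02, -3.06727679e-02]), 'tcp_pos': array([0.45235265, 0.28406363, 0.25211528]), 'ee_rot': array([[-2.74571796e-01, -9.61566574e-01, -2.31548737e-04],
       [-9.61566567e-01,  2.74571843e-01, -2.02405203e-04],
       [ 2.58202840e-04,  1.67074764e-04, -9.99999953e-01]]), 'wrist_force': array([-0.50672122,  0.49981462, -0.38942993]), 'moment': array([ 0.10129037, -0.0251582 , -0.00579632]), 'gripper_width': 0.9987318123717719}
[[281.92706789 193.70119692]]
{'mtx': array([[328.65266331,   0.        , 279.926872  ],
       [  0.        , 328.65266331, 200.91632612],
       [  0.        ,   0.        ,   1.        ]]), 'k1': -0.018691820840033423, 'tool_from_camera': array([[-2.99804091e-04,  9.62658409e-01,  2.70718852e-01,
         7.46109967e-02],
       [ 9.99998661e-01, -1.46890971e-04,  1.62977020e-03,
        -5.57192755e-04],
       [ 1.60867815e-03,  2.70718978e-01, -9.62657077e-01,
        -9.24897197e-02],
       [ 0.00000000e+00,  0.00000000e+00,  0.00000000e+00,
         1.00000000e+00]])}
```

View pics/w1.png

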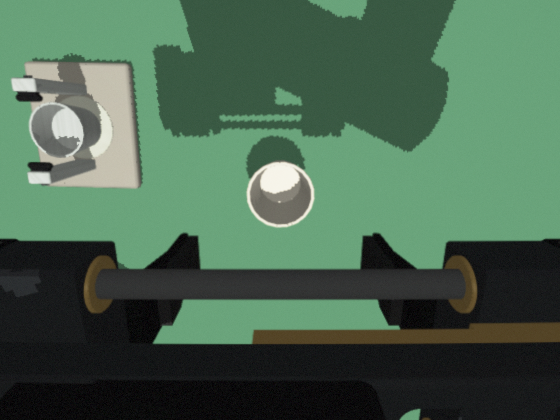

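The wrist view shows the white cup's rim centred near (281,194); the stage at (80,125) is the small decoy. I'll fit the rim by ellipse.

```bash
cat >> h.py <<'E'
def blob(img,box,f):
    "largest blob of mask f(hsv) in box; returns its min-area ellipse ((cx,cy),axes,ang)"
    x,y,w,h=box; m=f(cv2.cvtColor(img,cv2.COLOR_BGR2HSV)[y:y+h,x:x+w]).astype(np.uint8)
    cs=cv2.findContours(m,cv2.RETR_EXTERNAL,cv2.CHAIN_APPROX_NONE)[0]; c=max(cs,key=cv2.contourArea)
    e=cv2.fitEllipse(cv2.convexHull(c)); return (e[0][0]+x,e[0][1]+y),e[1],e[2]
E
python3 - <<'E'
from h import *; import json
s=json.load(open('w1.json')); a=cv2.imread('pics/w1.png')
e=blob(a,(235,150,95,85),lambda h:h[...,1]<70); print(e)
print(ray('wrist',[e[0]],.056,s), 'pixel size m', .062/e[1][0])
P=np.array([[.4515,.284,.056]])+.031*np.array([[np.cos(t),np.sin(t),0] for t in np.linspace(0,6.28,40)])
print('expected',cv2.fitEllipse(proj('wrist',P,s).astype(np.float32)))
E
```

```text
((280.0287971496582, 193.83806610107422), (67.81875610351562, 68.6834716796875), 92.65482330322266)
[[0.45319009 0.28365077 0.056     ]] pixel size m 0.0009142013738111898
expected ((281.932373046875, 192.77310180664062), (66.2808837890625, 68.40079498291016), 88.84595489501953)
```

```bash
python3 -m inch '[{"hand":0,"slide":[0.06,0.06,-6],"yaw":0},{"hand":0,"slide":[0.06,0.06,-11],"yaw":0},{"hand":0,"slide":[0.06,0.06,-14.3],"yaw":0},{"hand":0,"slide":[0.06,0.06,-14.3],"yaw":0},{"hand":1,"slide":[0.06,0.06,-14.3],"yaw":0},{"hand":1,"slide":[0.06,0.06,-14.3],"yaw":0},{"hand":1,"slide":[0.06,0.06,-14.3],"yaw":0},{"hand":1,"slide":[0.06,0.06,-14.3],"yaw":0},{"hand":1,"slide":[0.06,0.06,-14.3],"yaw":0}]'
```

```text
time_s: 2.52
tcp_pos: [0.4534, 0.2849, 0.1103]
ee_rot: [[-0.277, -0.961, 0.001], [-0.961, 0.277, 0.001], [-0.001, -0.001, -1.0]]
wrist_force: [-1.4, -0.2, 4.8]
gripper_width: 0.684
```

```bash
python3 -m inch '[{"hand":1,"slide":[0,0,3],"yaw":0},{"hand":1,"slide":[0,0,8],"yaw":0},{"hand":1,"slide":[0,0,14],"yaw":0},{"hand":1,"slide":[2,-4,17],"yaw":0},{"hand":1,"slide":[4,-9,17],"yaw":0},{"hand":1,"slide":[6.5,-15,17],"yaw":0},{"hand":1,"slide":[9,-20.5,17],"yaw":0},{"hand":1,"slide":[10.9,-24.7,17],"yaw":0},{"hand":1,"slide":[10.9,-24.7,17],"yaw":0},{"hand":1,"slide":[10.9,-24.7,17],"yaw":0}]'
python3 - <<'E'
from h import *; import json
s=sense(); a=capture('wrist'); cv2.imwrite('pics/w2.png',a)
json.dump({k:np.array(s[k]).tolist() for k in('tcp_pos','ee_rot')},open('w2.json','w'))
print(proj('wrist',[[.5397,-.039,.076]],s))
E
```

```text
time_s: 3.78
tcp_pos: [0.5618, 0.0374, 0.2788]
ee_rot: [[-0.278, -0.961, -0.001], [-0.961, 0.278, 0.0], [0.0, 0.001, -1.0]]
wrist_force: [-0.5, 1.3, -1.1]
gripper_width: 0.683
[[280.9150155  102.72308309]]
```

View pics/w2.png

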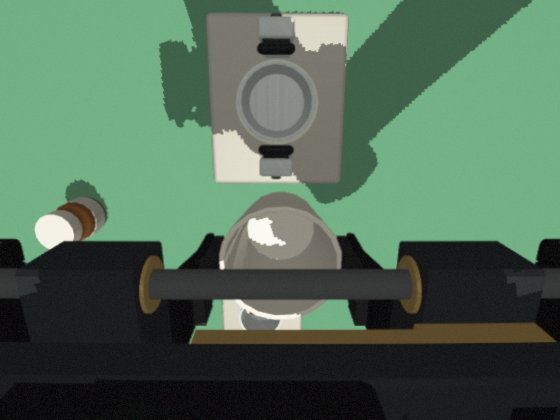

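The wrist picture shows the carrier rim spanning x 236.5–318.5, y 58.5–145, with the clips on its image-vertical line, so yaw is aligned. The held cup's rim spans x 220–340, y 207–318. Refining both.

Run:
```python
from h import *; import json
from scipy.optimize import least_squares as L
s=json.load(open('w2.json')); t=np.array(s['tcp_pos']);R=np.array(s['ee_rot'])
th=np.linspace(0,2*np.pi,360)
def box(c,r,off=0):
    P=proj('wrist',np.array(c)+r*np.c_[np.cos(th),np.sin(th),0*th],s); return np.r_[P.min(0),P.max(0)]
f=L(lambda p:box([p[0],p[1],.076],.0335)-[236.5,58.5,318.5,145],[.54,-.039]); print('carrier',f.x,f.fun)
g=L(lambda p:box(t+R@[p[0],p[1],p[2]],.031)-[220,207,340,318],[0,0,.052]); print('cup rim in tool',g.x,g.fun)
q=ray('wrist',[(276.5,28),(276.5,168),(207,14),(215,182),(347,14),(340,182)],[.118,.118,.02,.02,.02,.02],s); print(q)
for i,j in((1,0),(3,2),(5,4)):
    d=q[j]-q[i]; print('angle of -y',np.arctan2(d[1],d[0]))
print('tool x angle',np.arctan2(R[1,0],R[0,0])); print('go to',f.x-(R@g.x)[:2], 'delta',f.x-(R@g.x)[:2]-t[:2])
a=cv2.imread('pics/w2.png'); cv2.imwrite('pics/w2c.png',cv2.resize(a[0:330,195:365],None,fx=1.8*1.0,fy=1.8))
```

```text
carrier [ 0.54253162 -0.03981553] [ 2.1465818   2.5875564  -2.14516016 -3.05087193]
cup rim in tool [-0.00281623 -0.00079417  0.06078255] [-0.45702622  0.47731223  0.45702354 -0.52981222]
[[ 0.52896946 -0.08762701  0.118     ]
 [ 0.55683547  0.00759906  0.118     ]
 [ 0.58484677 -0.13882895  0.02      ]
 [ 0.63163779  0.01996765  0.02      ]
 [ 0.45534676 -0.10126363  0.02      ]
 [ 0.50034825  0.05798315  0.02      ]]
angle of -y -1.8554779864240927
angle of -y -1.8573469291402607
angle of -y -1.8462047947990672
tool x angle -1.852478830131087
go to [ 0.54104245 -0.04230549] delta [-0.02077968 -0.07972947]
```

View pics/w2c.png

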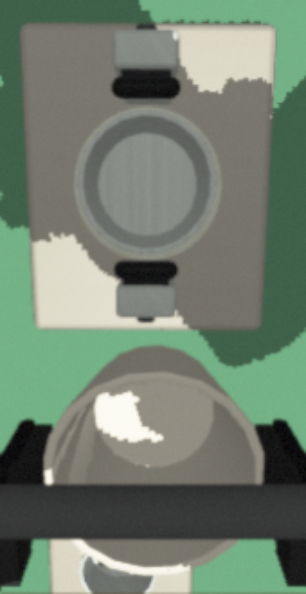

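Run:
```python
from h import *; import json
s=json.load(open('w2.json')); t=np.array(s['tcp_pos']);R=np.array(s['ee_rot'])
th=np.linspace(0,2*np.pi,360)
def box(c,r):
    P=proj('wrist',t+(np.array(c)+r*np.c_[np.cos(th),np.sin(th),0*th])@R.T,s); return np.r_[P.min(0),P.max(0)].round(1)
for x,z in((-.0028,.0608),(0,.0545),(0,.058),(-.002,.0545)):
    print(x,z,'rim',box([x,-.0008,z],.031),'foot',box([x,-.0008,z+.056],.024),'floor',box([x,-.0008,z+.053],.0214))
print('obs rim 220 205.6 340.5 318; foot top 192.7; floor 247? - 314 259')
# fingers
print(proj('wrist',t+R@[0,.0297,.07],s),proj('wrist',t+R@[0,-.0297,.07],s))
```

```text
-0.0028 0.0608 rim [219.5 207.4 340.5 317.4] foot [244.6 192.9 315.6 259.7] floor [248.1 198.  312.1 258.2]
0 0.0545 rim [217.  205.6 343.  320.2] foot [243.5 191.1 316.7 260. ] floor [247.  196.3 313.2 258.5]
0 0.058 rim [218.3 203.5 341.7 316.1] foot [244.1 189.8 316.1 257.8] floor [247.5 194.9 312.6 256.2]
-0.002 0.0545 rim [217.2 209.7 342.8 323.5] foot [243.6 194.2 316.6 262.7] floor [247.1 199.3 313.1 261.2]
obs rim 220 205.6 340.5 318; foot top 192.7; floor 247? - 314 259
[[336.71668693 252.67891774]] [[226.29472869 252.63749847]]
```

```bash
python3 -m inch '[{"hand":1,"slide":[-1.0,-4,0],"yaw":0},{"hand":1,"slide":[-2.05,-7.88,0],"yaw":0},{"hand":1,"slide":[-2.05,-7.88,0],"yaw":0},{"hand":1,"slide":[-2.05,-7.88,-3],"yaw":0},{"hand":1,"slide":[-2.05,-7.88,-6],"yaw":0},{"hand":1,"slide":[-2.05,-7.88,-8],"yaw":0},{"hand":1,"slide":[-2.05,-7.88,-9],"yaw":0},{"hand":1,"slide":[-2.05,-7.88,-9],"yaw":0}]'
python3 - <<'E'
from h import *
a=capture('side'); cv2.imwrite('pics/s2.png',cv2.resize(a[150:290,220:370],None,fx=4,fy=4,interpolation=cv2.INTER_CUBIC))
E
```

```text
time_s: 4.82
tcp_pos: [0.5417, -0.0404, 0.189]
ee_rot: [[-0.276, -0.961, -0.001], [-0.961, 0.276, -0.0], [0.0, 0.001, -1.0]]
wrist_force: [-0.5, -0.0, -1.0]
gripper_width: 0.68
```

View pics/s2.png

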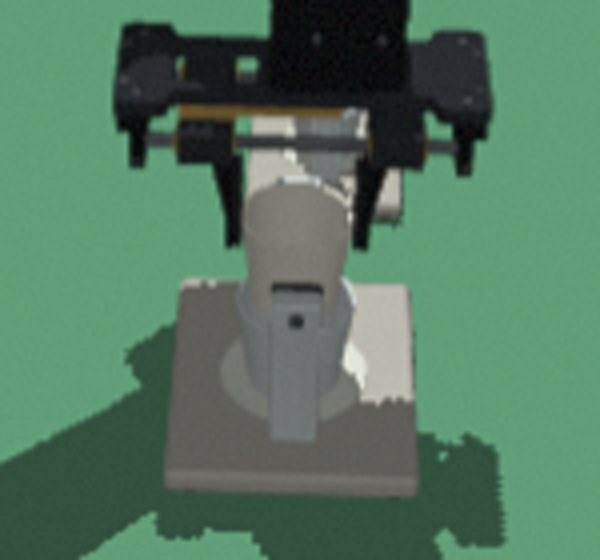

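The cup is entering the carrier at crop (295,290) without contact force. Lowering on slowly.

```bash
python3 -m inch '[{"hand":1,"slide":[0,-0.05,-1],"yaw":0},{"hand":1,"slide":[0,-0.05,-1.8],"yaw":0},{"hand":1,"slide":[0,-0.05,-2.2],"yaw":0},{"hand":1,"slide":[0,-0.05,-2.4],"yaw":0},{"hand":1,"slide":[0,-0.05,-2.4],"yaw":0}]'
```

```text
time_s: 5.5
tcp_pos: [0.5417, -0.0419, 0.1652]
ee_rot: [[-0.277, -0.961, -0.0], [-0.961, 0.277, -0.0], [0.0, 0.0, -1.0]]
wrist_force: [-0.0, 0.7, -0.5]
gripper_width: 0.685
```

```bash
python3 -m inch '[{"hand":1,"slide":[0,0,-0.3],"yaw":0},{"hand":1,"slide":[0,0,-0.5],"yaw":0},{"hand":1,"slide":[0,0,-0.7],"yaw":0},{"hand":1,"slide":[0,0,-0.7],"yaw":0}]'
```

```text
time_s: 6.0
tcp_pos: [0.5417, -0.0418, 0.1581]
ee_rot: [[-0.277, -0.961, 0.0], [-0.961, 0.277, 0.0], [-0.0, -0.0, -1.0]]
wrist_force: [0.1, 0.0, -0.0]
gripper_width: 0.685
```

```bash
python3 -m inch '[{"hand":1,"slide":[0,0,-0.2],"yaw":0},{"hand":1,"slide":[0,0,-0.4],"yaw":0},{"hand":1,"slide":[0,0,-0.4],"yaw":0}]'
```

```text
time_s: 6.38
tcp_pos: [0.5419, -0.0416, 0.1545]
ee_rot: [[-0.277, -0.961, 0.001], [-0.961, 0.277, 0.0], [-0.0, -0.001, -1.0]]
wrist_force: [-0.2, 1.2, 1.3]
gripper_width: 0.685
```

It touches at the expected height: 0.154 against the grasp at 0.110 plus 0.044. Releasing, rising, then heading toward the cover.

```bash
python3 -m inch '[{"hand":1,"slide":[0,0,-0.05],"yaw":0},{"hand":0,"slide":[0,0,-0.05],"yaw":0},{"hand":0,"slide":[0,0,-0.05],"yaw":0},{"hand":0,"slide":[0,0,-0.05],"yaw":0},{"hand":0,"slide":[0,0,-0.05],"yaw":0},{"hand":0,"slide":[0,0,4],"yaw":0},{"hand":0,"slide":[0,0,10],"yaw":0},{"hand":0,"slide":[0,0,12],"yaw":0},{"hand":0,"slide":[0,0,12],"yaw":0}]'
python3 - <<'E'
from h import *; import json
s=sense(); a=capture('wrist'); cv2.imwrite('pics/w3.png',a)
json.dump({k:np.array(s[k]).tolist() for k in('tcp_pos','ee_rot')},open('w3.json','w'))
cv2.imwrite('pics/w3c.png',cv2.resize(a[100:320,170:390],None,fx=2.7,fy=2.7,interpolation=cv2.INTER_CUBIC))
th=np.linspace(0,6.283,360)
for n,z,r in(('carrier',.076,.0335),('cuprim',.1,.031)):
    P=proj('wrist',np.array([.5425,-.0405,z])+r*np.c_[np.cos(th),np.sin(th),0*th],s); print(n,P.min(0),P.max(0))
E
```

```text
time_s: 7.5
tcp_pos: [0.5422, -0.0417, 0.2759]
ee_rot: [[-0.277, -0.961, 0.004], [-0.961, 0.277, 0.001], [-0.002, -0.004, -1.0]]
wrist_force: [-0.4, 0.4, -1.3]
gripper_width: 0.997
carrier [245.47100039 157.43094662] [318.41978869 228.07636092]
cuprim [245.41329518 164.69740081] [318.50927918 235.05501739]
```

View pics/w3c.png

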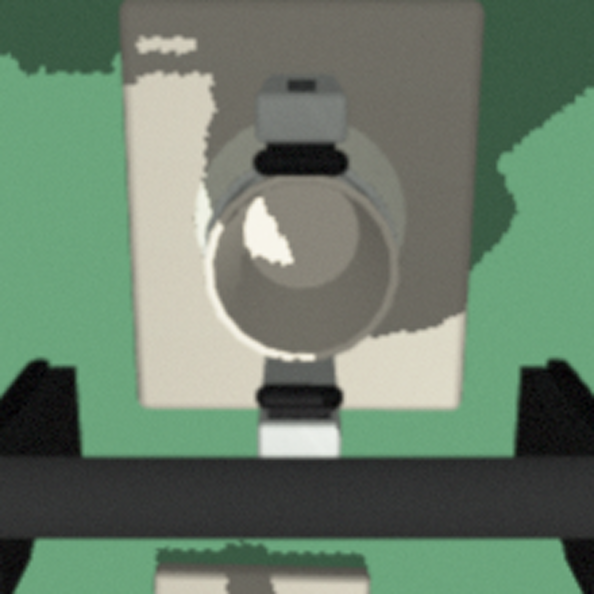

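Cup rim seen at px 245.6–318 by 164–234, matching the nested height and the carrier centre within 1 mm. Next, over the cover.

```bash
python3 -m inch '[{"hand":0,"slide":[-1.5,-5.5,0],"yaw":0},{"hand":0,"slide":[-3.2,-11.5,0],"yaw":0},{"hand":0,"slide":[-5,-18,0],"yaw":0},{"hand":0,"slide":[-6.8,-24.5,-3],"yaw":0},{"hand":0,"slide":[-6.8,-24.5,-5],"yaw":0},{"hand":0,"slide":[-6.8,-24.5,-5],"yaw":0},{"hand":0,"slide":[-6.8,-24.5,-5],"yaw":0}]'
python3 - <<'E'
from h import *; import json
from scipy.optimize import least_squares as L
s=sense(); a=capture('wrist'); cv2.imwrite('pics/w4.png',a)
json.dump({k:np.array(s[k]).tolist() for k in('tcp_pos','ee_rot')},open('w4.json','w'))
m=lambda h:(h[...,0]>100)&(h[...,0]<130)&(h[...,1]>120)
e=blob(a,(180,100,200,200),m); print(e)
th=np.linspace(0,6.283,360)
def ell(c):
    P=proj('wrist',np.array([c[0],c[1],.020])+.036*np.c_[np.cos(th),np.sin(th),0*th],s); return cv2.fitEllipse(P.astype(np.float32))
f=L(lambda c:np.array(ell(c)[0])-e[0],[.474,-.287],diff_step=1e-3); print(f.x,ell(f.x),(f.x-np.array(s['tcp_pos'])[:2])*100)
E
```

```text
time_s: 8.43
tcp_pos: [0.474, -0.2864, 0.224]
ee_rot: [[-0.276, -0.961, -0.001], [-0.961, 0.276, -0.0], [0.0, 0.001, -1.0]]
wrist_force: [-0.7, -0.3, -0.1]
gripper_width: 0.997
((280.2956314086914, 188.7981185913086), (74.50942993164062, 76.83293914794922), 86.63691711425781)
[ 0.47398955 -0.28829861] ((280.2956237792969, 188.79811096191406), (75.39688873291016, 77.55331420898438), 89.8917007446289) [ 0.00249754 -0.19044066]
```

View pics/w4.png

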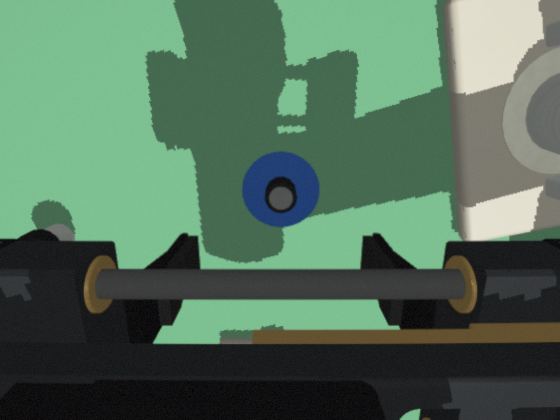

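The disc is centred at (280,189) with the knob at (281,196), as predicted. Descend 13.1 cm and grip with the tips just above the disc.

```bash
python3 -m inch '[{"hand":0,"slide":[0,-0.2,-5],"yaw":0},{"hand":0,"slide":[0,-0.2,-10],"yaw":0},{"hand":0,"slide":[0,-0.2,-12.5],"yaw":0},{"hand":0,"slide":[0,-0.2,-13.1],"yaw":0},{"hand":1,"slide":[0,-0.2,-13.1],"yaw":0},{"hand":1,"slide":[0,-0.2,-13.1],"yaw":0},{"hand":1,"slide":[0,-0.2,-13.1],"yaw":0},{"hand":1,"slide":[0,-0.2,-13.1],"yaw":0},{"hand":1,"slide":[0,-0.2,-13.1],"yaw":0},{"hand":1,"slide":[0,-0.2,-13.1],"yaw":0}]'
```

```text
time_s: 9.72
tcp_pos: [0.4737, -0.2889, 0.0933]
ee_rot: [[-0.277, -0.961, 0.0], [-0.961, 0.277, -0.0], [0.0, -0.0, -1.0]]
wrist_force: [0.5, -0.5, -0.4]
gripper_width: 0.403
```

```bash
python3 -m inch '[{"hand":1,"slide":[0,0,0],"yaw":0},{"hand":1,"slide":[0,0,0],"yaw":0},{"hand":1,"slide":[0,0,0],"yaw":0},{"hand":1,"slide":[0,0,3],"yaw":0},{"hand":1,"slide":[0,0,9],"yaw":0},{"hand":1,"slide":[0,0,15],"yaw":0},{"hand":1,"slide":[0,0,20],"yaw":0},{"hand":1,"slide":[0,0,20],"yaw":0}]'
python3 - <<'E'
from h import *; import json
s=sense(); a=capture('wrist'); t=np.array(s['tcp_pos']);R=np.array(s['ee_rot'])
cv2.imwrite('pics/w5.png',cv2.resize(a[140:360,150:410],None,fx=2.5,fy=2.5,interpolation=cv2.INTER_CUBIC))
th=np.linspace(0,6.283,360)
P=proj('wrist',t+(np.array([0,0,.0723])+.036*np.c_[np.cos(th),np.sin(th),0*th])@R.T,s); print('disc exp',P.min(0),P.max(0))
E
```

```text
time_s: 10.72
tcp_pos: [0.4753, -0.2895, 0.2982]
ee_rot: [[-0.277, -0.961, 0.01], [-0.961, 0.277, -0.004], [0.001, -0.011, -1.0]]
wrist_force: [0.4, -0.2, -1.2]
gripper_width: 0.313
disc exp [215.32101768 186.44789266] [347.68461997 308.5200409 ]
```

View pics/w5.png

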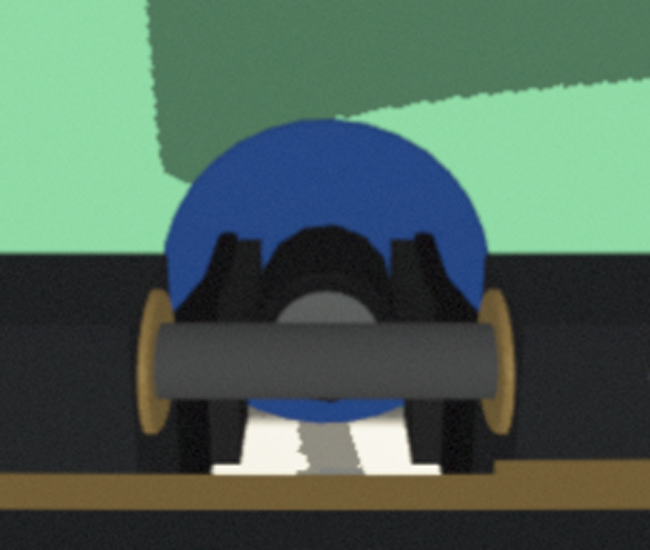

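Held disc spans px 215.6–345 by 187–309 against expected 215.3–347.7 by 186–308.5, so it is centred within about 0.5 mm and level. Carrying it over the cup.

```bash
python3 -m inch '[{"hand":1,"slide":[1.5,5.5,0],"yaw":0},{"hand":1,"slide":[3.2,11.5,0],"yaw":0},{"hand":1,"slide":[4.8,17.5,0],"yaw":0},{"hand":1,"slide":[6,22,0],"yaw":0},{"hand":1,"slide":[6.8,24.73,0],"yaw":0},{"hand":1,"slide":[6.8,24.73,0],"yaw":0},{"hand":1,"slide":[6.8,24.73,-4],"yaw":0},{"hand":1,"slide":[6.8,24.73,-7.5],"yaw":0},{"hand":1,"slide":[6.8,24.73,-8.5],"yaw":0},{"hand":1,"slide":[6.8,24.73,-8.5],"yaw":0}]'
python3 -m inch '[{"hand":1,"slide":[0,0,-0.4],"yaw":0},{"hand":1,"slide":[0,0,-0.8],"yaw":0},{"hand":1,"slide":[0,0,-1.2],"yaw":0},{"hand":1,"slide":[0,0,-1.2],"yaw":0},{"hand":1,"slide":[0,0,-1.2],"yaw":0}]'
```

```text
time_s: 12.02
tcp_pos: [0.5415, -0.0422, 0.2077]
ee_rot: [[-0.278, -0.961, -0.002], [-0.961, 0.278, -0.001], [0.001, 0.001, -1.0]]
wrist_force: [0.3, 0.7, -0.5]
gripper_width: 0.311
time_s: 12.65
tcp_pos: [0.5418, -0.0415, 0.1964]
ee_rot: [[-0.277, -0.961, 0.0], [-0.961, 0.277, -0.0], [-0.0, -0.0, -1.0]]
wrist_force: [-0.8, -0.1, -0.7]
gripper_width: 0.313
```

```bash
python3 -m inch '[{"hand":1,"slide":[0,0,-0.3],"yaw":0},{"hand":1,"slide":[0,0,-0.6],"yaw":0},{"hand":1,"slide":[0,0,-0.6],"yaw":0}]'
python3 -m inch '[{"hand":1,"slide":[0,0,-0.1],"yaw":0},{"hand":1,"slide":[0,0,-0.2],"yaw":0},{"hand":1,"slide":[0,0,-0.2],"yaw":0}]'
python3 -m inch '[{"hand":1,"slide":[0,0,-0.1],"yaw":0},{"hand":1,"slide":[0,0,-0.2],"yaw":0},{"hand":1,"slide":[0,0,-0.2],"yaw":0}]'
```

```text
time_s: 13.02
tcp_pos: [0.542, -0.0414, 0.1908]
ee_rot: [[-0.277, -0.961, 0.001], [-0.961, 0.277, -0.0], [-0.0, -0.001, -1.0]]
wrist_force: [-0.3, 1.2, 1.9]
gripper_width: 0.313
time_s: 13.4
tcp_pos: [0.5425, -0.0415, 0.1901]
ee_rot: [[-0.276, -0.961, 0.003], [-0.961, 0.276, -0.0], [-0.0, -0.003, -1.0]]
wrist_force: [-1.6, 0.6, 8.1]
gripper_width: 0.314
time_s: 13.78
tcp_pos: [0.5431, -0.0415, 0.1888]
ee_rot: [[-0.276, -0.961, 0.005], [-0.961, 0.276, -0.0], [-0.001, -0.005, -1.0]]
wrist_force: [-0.9, 0.4, 10.9]
gripper_width: 0.314
```

```bash
python3 -m inch '[{"hand":1,"slide":[-0.05,0,-0.15],"yaw":0},{"hand":1,"slide":[-0.05,0,-0.3],"yaw":0},{"hand":1,"slide":[-0.05,0,-0.3],"yaw":0}]'
python3 -m inch '[{"hand":1,"slide":[0,0,-0.1],"yaw":0},{"hand":1,"slide":[0,0,-0.2],"yaw":0},{"hand":1,"slide":[0,0,-0.2],"yaw":0}]'
```

```text
time_s: 14.15
tcp_pos: [0.5414, -0.0414, 0.1826]
ee_rot: [[-0.278, -0.961, 0.001], [-0.961, 0.278, 0.001], [-0.001, -0.001, -1.0]]
wrist_force: [3.3, -0.4, -5.6]
gripper_width: 0.314
time_s: 14.52
tcp_pos: [0.5405, -0.0415, 0.1807]
ee_rot: [[-0.277, -0.961, -0.002], [-0.961, 0.277, -0.0], [0.001, 0.002, -1.0]]
wrist_force: [-0.3, 0.4, -1.7]
gripper_width: 0.314
```

Snapped: the force fell away and reversed. Pressing on to the cup's rim.

```bash
python3 -m inch '[{"hand":1,"slide":[0.05,0,-0.15],"yaw":0},{"hand":1,"slide":[0.05,0,-0.3],"yaw":0},{"hand":1,"slide":[0.05,0,-0.3],"yaw":0},{"hand":1,"slide":[0.05,0,-0.3],"yaw":0}]'
```

```text
time_s: 15.02
tcp_pos: [0.5419, -0.0416, 0.1795]
ee_rot: [[-0.277, -0.961, 0.001], [-0.961, 0.277, -0.0], [0.0, -0.001, -1.0]]
wrist_force: [-1.8, 0.3, 5.4]
gripper_width: 0.314
```

```bash
python3 -m inch '[{"hand":1,"slide":[0,0,-0.15],"yaw":0},{"hand":1,"slide":[0,0,-0.3],"yaw":0},{"hand":1,"slide":[0,0,-0.3],"yaw":0},{"hand":1,"slide":[0,0,-0.3],"yaw":0}]'
python3 - <<'E'
from h import *
s=sense(); a=capture('wrist'); b=capture('side')
p=np.zeros((560,800,3),np.uint8)
p[:440,:400]=cv2.resize(a[120:340,180:380],(400,440)); p[:560,400:]=cv2.resize(b[150:290,240:340],(400,560))
cv2.imwrite('pics/end.png',p)
E
```

```text
time_s: 15.52
tcp_pos: [0.542, -0.0416, 0.1793]
ee_rot: [[-0.276, -0.961, 0.002], [-0.961, 0.276, -0.001], [0.0, -0.002, -1.0]]
wrist_force: [-7.0, 2.4, 20.0]
gripper_width: 0.31
```

View pics/end.png

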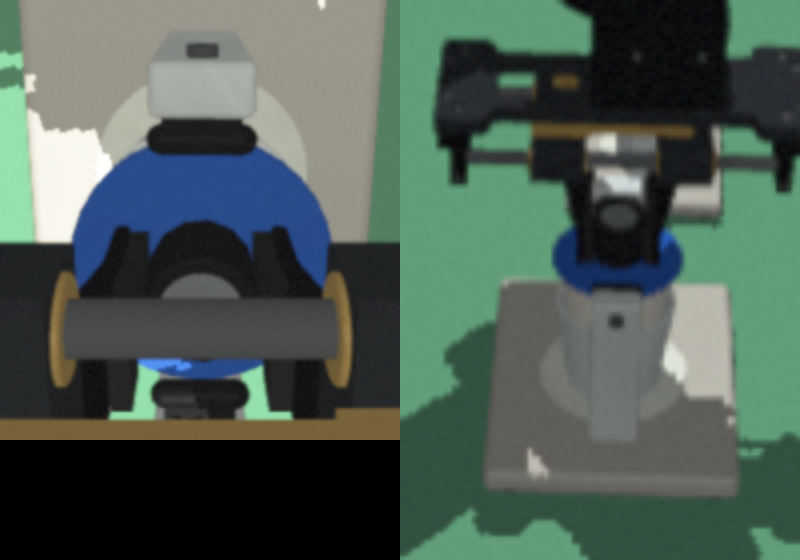

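The picture shows the upper clip over the disc at (202,138); the lower clip at (200,393) is hard to judge by eye, so I'll ease the push a little and check by projection.

```bash
python3 - <<'E'
from h import *
s=sense(); t=np.array(s['tcp_pos']);R=np.array(s['ee_rot'])
c=np.array([.5424,-.0411,0])
f=lambda d,z:((proj('wrist',[c+R[:,0]*d*[1,1,0]+[0,0,z]],s)[0]-[180,120])*2).round(1)
for d in(-.036,-.035):print('disc edge',d,f(d,.107),f(-d,.107))
for j in(0,.0015,.003,.006):
    d=.033+j; print('tip',j,'low',f(-d,.116),f(-d,.108),'up',f(d,.116),f(d,.108),'post faces',f(-.043,.118),f(.043,.118))
E
python3 -m inch '[{"hand":1,"slide":[-0.03,0,0.1],"yaw":0},{"hand":1,"slide":[-0.03,0,0.1],"yaw":0},{"hand":1,"slide":[-0.03,0,0.1],"yaw":0},{"hand":1,"slide":[-0.03,0,0.1],"yaw":0}]'
```

```text
disc edge -0.036 [202.7 378.9] [203.  135.2]
disc edge -0.035 [202.7 375.9] [203. 139.]
tip 0 low [202.7 388.7] [202.7 371.8] up [203.  155.6] [203.  147.5] post faces [202.7 424.5] [203.  117.3]
tip 0.0015 low [202.7 393.4] [202.7 376.4] up [203.  149.7] [203.  141.8] post faces [202.7 424.5] [203.  117.3]
tip 0.003 low [202.7 398.1] [202.7 381. ] up [203.  143.8] [203.  136.1] post faces [202.7 424.5] [203.  117.3]
tip 0.006 low [202.7 407.5] [202.7 390. ] up [203.  131.8] [203.  124.7] post faces [202.7 424.5] [203.  117.3]
time_s: 16.12
tcp_pos: [0.5419, -0.0416, 0.1793]
ee_rot: [[-0.276, -0.961, 0.002], [-0.961, 0.276, -0.001], [0.0, -0.002, -1.0]]
wrist_force: [-5.2, 1.8, 15.4]
gripper_width: 0.312
```

Both clips match fully sprung in: upper edge seen at about 154 (expected 155), lower about 379 (expected about 380). One steadiness check before handing in.

```bash
python3 -m inch '[{"hand":1,"slide":[0,0,0],"yaw":0},{"hand":1,"slide":[0,0,0],"yaw":0},{"hand":1,"slide":[0,0,0],"yaw":0},{"hand":1,"slide":[0,0,0],"yaw":0},{"hand":1,"slide":[0,0,0],"yaw":0},{"hand":1,"slide":[0,0,0],"yaw":0}]' && python3 -c "
from station import *
s=sense();print(s['wrist_force'],s['tcp_pos'])
if 8<s['wrist_force'][2]<25: print(finish_job())"
```

```text
time_s: 16.88
tcp_pos: [0.5419, -0.0416, 0.1794]
ee_rot: [[-0.276, -0.961, 0.002], [-0.961, 0.276, -0.001], [0.0, -0.002, -1.0]]
wrist_force: [-4.9, 1.0, 15.3]
gripper_width: 0.309
[-4.86828516  1.02225997 15.32497274] [ 0.5418641  -0.04158877  0.17935027]
the job is handed in; nothing more can be done
None
```

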